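# Shut and lock the market stall's till

## Task

Close up the till cabinet on the stall counter with the fingertips: gently push both open drawers fully home, without slamming them, and then push the locking bar's upright tab all the way to the cabinet's left (the robot's left) so that the bar's tongues stand in front of the shut drawers. Leave everything else on the counter where it is; nothing needs to be gripped or lifted.

Things in the scene. Friction and masses are not known exactly. Their poses are not given: they have to be found in the camera images.
- till: Low bare-steel cabinet fixed to the counter, 220 mm deep (x), 280 wide (y), 120 tall: two drawers side by side in its front, a locking bar on its top. Origin: centre of its underside; x points from front to back (drawers open along -x, front face at x = -110 mm), y to its left as seen from the robot, z up. It stands left or right on the counter, turned up to 0.22 rad. A scale stands on the other side.
- drawer_left (a joint): How far the left drawer (at y = +72.5 mm of the till) is pulled out, m: 0 fully home at a solid stop, 0.11 fully out. Slides with about 2.5 N of friction, no spring, stays where left. Its front is a metal plate 93 mm wide, from 22 to 106 mm above the counter, flush with the cabinet when shut.
- drawer_right (a joint): The same for the right drawer (at y = -57.5 mm of the till).
- drawer_left_handle (a point): Centre of the left drawer's handle, which moves with the drawer: a round bar 10 mm thick and 60 mm long along the till's y, its centre 30 mm in front of the drawer's front face and 71 mm above the counter. The drawer may be pushed by this bar or by the front plate above it.
- drawer_right_handle (a point): The same for the right drawer.
- lock_bar (a joint): How far the locking bar is slid to the till's left (+y), m: 0 to 0.008 unlocked, 0.065 locked at a solid stop. About 2 N of friction, no spring. A dark steel strip 6 mm thick, 152 mm long along the front edge of the cabinet's top; two tongues 22 mm wide, 65 mm either side of its tab, hang 25 mm down over the front, standing 4 mm proud of it.
- lock_tab (a point): Centre of the upright tab of the locking bar, a plate 20 mm (till x) by 10 mm (till y) and 34 mm tall, standing from about 126 to 160 mm above the counter, 20 mm behind the cabinet's front face; moves with the bar. Point 145 mm above the counter. It is pushed along the till's +y.
- check_weight: The steel check weight, 48 mm across and 70 mm tall with a small knob, standing on the scale's pan. Loose; leave alone. Origin: centre of its underside.
- tall_tin: The tin on the rear half of the till's top, 60 mm across, 85 mm tall. Loose; leave alone. Origin: centre of its underside.
- short_tin: The short tin on the counter left of the drawers, 54 mm across, 65 mm tall. Loose; leave alone. Origin: centre of its underside.
- calculator: The flat calculator in front of the till, 100 by 150 mm, 16 mm thick, long side across. Loose; leave alone. Origin: centre of its underside.
- cleaver: The cleaver lying across the counter in front of the scale, about 280 mm long, 18 mm thick; origin about the middle of its length. Loose; leave alone.
- token_bowl: The small white bowl on the right of the counter, 90 mm across, 40 mm tall. Loose; leave alone. Origin: centre of its underside.

How it is judged:
On the way, in this order (a step that is already met when the one before it is completed fails the run):
1. both drawers are fully home, with the bar not yet slid across (value of joint each of drawer_left, drawer_right below 0.005 m), for 0.2 s.
2. the locking bar is slid fully across (value of joint lock_bar above 0.058 m), for 0.2 s.
At the end, for the whole second after the job is handed in: Both drawers are within 5 mm of fully home and the locking bar within 7 mm of its locked stop (slid at least 58 of 65 mm), all at rest (all of step 1 and value of joint lock_bar above 0.058 m and velocity of joint each of drawer_left, drawer_right, lock_bar below 0.02 m/s); the robot touches nothing.
It fails at once if a drawer is slammed (faster than 0.6 m/s) (velocity of joint any of drawer_left, drawer_right below -0.6 m/s).
It fails at once if the bar is slid across (more than 30 mm) while a drawer stands out by more than 15 mm (value of joint lock_bar above 0.03 m and value of joint any of drawer_left, drawer_right above 0.015 m).
It fails at once if something else on the counter is moved or lifted by more than 20 mm (distance of any of check_weight, tall_tin, short_tin, calculator, cleaver, token_bowl from where it was at the start of the episode above 0.02 m).
It fails at once if the till is pushed or squeezed with more than 80 N (contact force between the fingers and till above 80 N).
It also fails if it takes over 61 s, if anything falls off the work surface, if the arm or the gripper's body presses on something with over 40 N, if the wrist force passes 120 N, or if a joint passes its speed limit or range.

## Robot

A 6-joint arm with a two-finger parallel gripper is mounted at the origin on the work surface. World frame = base frame: x ahead of the robot, y to its left, z up, the work surface at z = 0. Lengths are in m, angles in rad, forces in N, time in s.
With the tool pointing down it reaches from about 0.3 to 0.875 m from the base axis. Payload 6.4 kg.
Tool frame: the origin (TCP) lies at the centre of the arm's flange, where the gripper is bolted on; the fingertips stand 173 mm ahead of it and the grasp point (between the pads) lies 155 mm ahead of it; z points along the fingers, y is the direction in which the jaws open and shut (so a half turn about z gives the same grasp; the last joint's range is limited). The gripper opens to 85 mm and grips with 20 to 120 N. Pads are 22 mm wide; open, the fingers measure 114 mm over their backs; the gripper's body (76 mm by 85 mm) begins 54 mm behind the grasp point. The pads swing forward as they close: fully open they stand 13 mm farther back than shut.
Start: joints at [-1.464, 0.181, 1.607, -0, 1.354, -0.206], TCP at [0.177, -0.547, 0.405] pointing down, gripper open.
Joint ranges: [-2.99, 2.99], [-0.89, 2.07], [0.3, 2.58], [-1.14, 4.28], [0, 2.63], [-3.12, 3.12]. Speed limits (rad/s): [2.57, 2.57, 3.01, 3.14, 3.14, 3.14].

## Interface

Orientations are given as a 3x3 rotation matrix whose columns are the frame's x, y, z axes.
In Python, from station import manip gives the robot as it stands.
- The arm moves only by the shell command python3 -m inch 'ROWS' [FORCE]. ROWS is JSON, a list of rows, each a list of 5 numbers: the shift along the tool's x, y, z in m, then the turn about the tool's z in rad, then the finger opening in m, from 0 to 0.0854. In form: [[tx, ty, tz, twist, hand], ...]. A call has 1 to 20 rows; each row shifts and turns the commanded pose from where the row before left it, along the tool's axes as they then stand; what a row does not reach is not made up. A row lasts 1/10 s, in which the tool goes at most 50 mm and 8.59 degrees, less where a joint would pass 70% of its speed; a pose out of reach is approached as far as the arm can. A call is refused whole if a number of a shift passes 0.05 or a number of a turn 0.15, either way. A call with a gripper value outside its range is refused whole. The fingers move at their own pace and stop on an object; FORCE is the grip in N (left out, the last holds). Time passes only in rows, so rows that do not move let the fingers close. It gives the time, the measured TCP pose, the force and the opening at its end, in the units of the state.
- manip.observe(): the state, without advancing time (a new reading comes with each control period).
- manip.get_image(name): name is "side" or "top" or "wrist"; returns a dict with "color" (384x512x3 uint8, red, green, blue), "depth" (384x512 float32, m along the optical axis (not along the pixel's ray), 0 where there is no reading), "fx", "fy", "cx", "cy" (pixels), "T" (4x4, takes a point from camera to world coordinates); the wrist camera has in their place "T_tool_cam" (4x4, takes a point from camera to tool coordinates, whose origin is the TCP and whose axes are the flange's). Camera axes: x right, y down, z forward; pixel columns grow to the right and rows downward; lengths in m; the calibration is good to about 2 mm. A picture is of the moment at which its call begins: read the wrist's pose just before it.
- manip.close_job(): hands the job in, once; it reports no verdict.
Trained networks look in the newest picture that a camera, given by its name, has taken for a name from the list of things; names that differ only in an ending like _2 or _b are one class to them, and where a whole thing is asked for, a point or a joint stands for the part that bears it (a point fixed in the world has none). Each returns a list of dicts, best first, with "p" (0 to 1); they miss things now and then, are a little off and sometimes report something else, mostly with a low value. They report only what shows in the picture. A call takes as long as a camera call.
- manip.find_in(query, camera): "position" ([column, row] as shares, 0 to 1, of the picture: columns of its width, rows of its height, amid what is visible of it).
- manip.cut_out(query, camera): "region" (384x512 bool, what is visible of it) and "position" ([column, row] as shares, 0 to 1, of the picture: columns of its width, rows of its height, amid what is visible of it).
- manip.pinpoint(query, camera): "position" ([column, row] as shares, 0 to 1, of the picture: columns of its width, rows of its height: a listed point, or the origin of a listed thing).
The state is a dict: "clock": time; "joint_positions": joint angles; "joint_vel": joint speeds; "tau": joint torques, N m; "position": TCP position; "orientation": TCP orientation; "ft_force": force on the tool from outside, world axes, zero at the start; "torque": the same for the moment, N m; "finger_gap": finger opening in m.
Only numpy, scipy, OpenCV 4.12 (cv2) and the standard library are available. Lean on these libraries where they do the work, as an engineer would, in place of code of your own. Each camera call takes 0.05 s, during which the arm holds its last target.

## Working session

There is one attempt and no reset: what is moved stays moved. The work goes in short steps, Python scripts to look and compute and a shell command to move; the robot and the scene stay as the last step left them, time stands still between calls to the robot, and variables do not carry over. Pictures are saved under pics/ and viewed, and the job is handed in when it is done.

```bash
ls; mkdir -p pics; python3 - <<'E'
from station import manip
import cv2,numpy as np,pickle
s=manip.observe(); print({k:np.round(v,3).tolist() for k,v in s.items()})
for n in ["side","top"]:
    im=manip.get_image(n); pickle.dump(im,open(f"{n}0.pkl","wb"))
    cv2.imwrite(f"pics/{n}0.png",cv2.resize(im["color"][:,:,::-1],(800,600)))
    print(n,im["fx"],im["cx"],im["cy"],np.round(im["T"],3).tolist())
    for q in ["till","drawer_left_handle","drawer_right_handle","lock_tab"]:
        r=manip.pinpoint(q,n)
        for d in r[:2]:
            u,v=d["position"][0]*512,d["position"][1]*384
            z=im["depth"][min(383,int(v)),min(511,int(u))]
            P=im["T"]@np.array([(u-im["cx"])/im["fx"]*z,(v-im["cy"])/im["fy"]*z,z,1])
            print(q,round(d["p"],2),round(u),round(v),np.round(P[:3],3))
print(manip.observe()["clock"])
E
```

```text
pics
{'clock': 0.0, 'joint_positions': [-1.464, 0.182, 1.608, -0.0, 1.354, -0.206], 'joint_vel': [-0.0, 0.0, -0.0, -0.001, 0.001, 0.0], 'tau': [-0.0, -44.488, -35.133, -0.0, 0.009, -0.0], 'position': [0.177, -0.547, 0.404], 'orientation': [[0.951, 0.308, -0.0], [0.308, -0.951, 0.002], [0.0, -0.002, -1.0]], 'ft_force': [-0.744, 0.738, -0.562], 'torque': [-0.013, -0.008, -0.04], 'finger_gap': 0.086}
side 453.88466350638987 256.9527791590618 190.32285852940655 [[0.997, -0.061, 0.055, 0.49], [-0.08, -0.546, 0.834, -1.133], [-0.021, -0.836, -0.549, 0.836], [0.0, 0.0, 0.0, 1.0]]
till 0.73 304 270 [ 0.642 -0.384  0.12 ]
drawer_left_handle 0.95 234 239 [ 0.489 -0.106 -0.003]
drawer_right_handle 0.84 222 282 [ 0.454 -0.351  0.071]
lock_tab 0.64 277 246 [ 0.586 -0.33   0.151]
top 371.87109376793205 257.6757196521749 197.95516921165668 [[0.018, -0.998, 0.065, 0.475], [-1.0, -0.018, 0.007, -0.031], [-0.006, -0.065, -0.998, 1.063], [0.0, 0.0, 0.0, 1.0]]
till 0.76 342 159 [ 0.639 -0.238  0.121]
drawer_left_handle 0.87 328 216 [ 0.495 -0.212  0.075]
drawer_right_handle 0.95 382 236 [ 0.445 -0.355  0.075]
lock_tab 0.59 383 180 [ 0.582 -0.328  0.158]
0.5
```

View pics/side0.png

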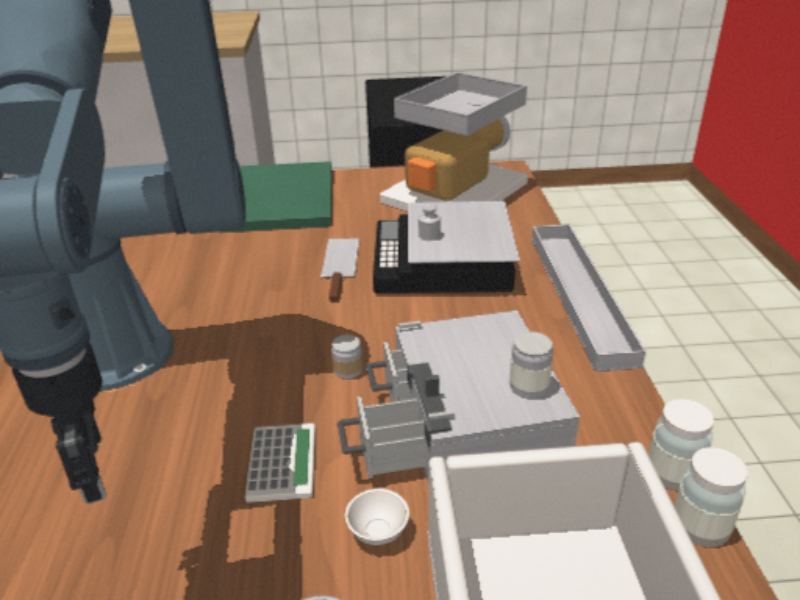

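View pics/top0.png

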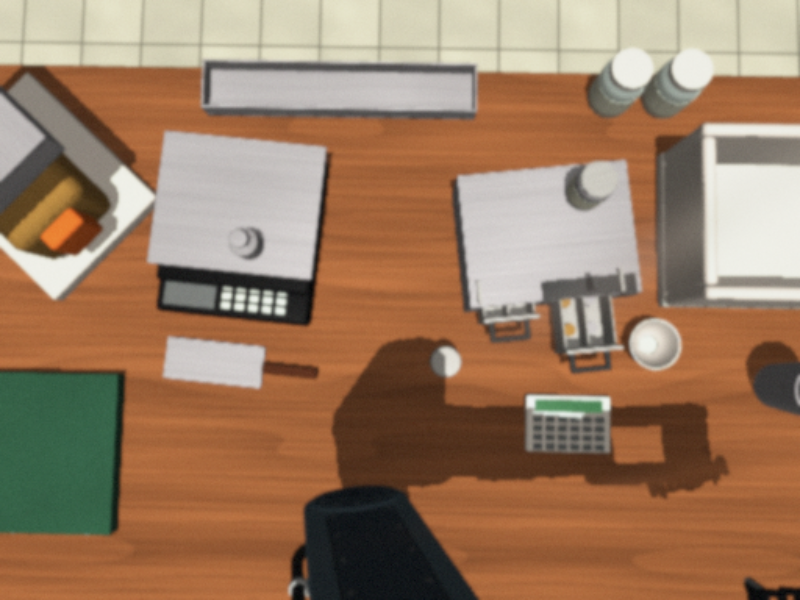

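```bash
cat > h.py <<'E'
import numpy as np,cv2,pickle
def cloud(im,T=None):
    T=im["T"] if T is None else T
    v,u=np.mgrid[:384,:512]; z=im["depth"]
    P=np.stack([(u-im["cx"])/im["fx"]*z,(v-im["cy"])/im["fy"]*z,z],-1)
    return P@T[:3,:3].T+T[:3,3]
E
python3 - <<'E'
from h import *
for n in ["top","side"]:
    im=pickle.load(open(n+"0.pkl","rb")); P=cloud(im)
    m=(im["depth"]>0)&(P[...,2]>.110)&(P[...,2]<.130)&(P[...,0]>.4)&(P[...,0]<.85)&(P[...,1]<-.1)&(P[...,1]>-.43)
    k,l,st,c=cv2.connectedComponentsWithStats(cv2.erode(m.astype(np.uint8),np.ones((2,2)))); b=l==1+np.argmax(st[1:,4])
    xy=P[b][:,:2].astype(np.float32); print(n,b.sum(),np.median(P[b][:,2]))
    r=cv2.minAreaRect(xy); print(r,np.round(cv2.boxPoints(r),3).tolist())
    # tall parts
    for lo,hi in [(.135,.175),(.06,.1)]:
        t=(im["depth"]>0)&(P[...,2]>lo)&(P[...,2]<hi)&(P[...,0]>.4)&(P[...,0]<.85)&(P[...,1]<-.1)&(P[...,1]>-.43)
        k,l,st,c=cv2.connectedComponentsWithStats(t.astype(np.uint8))
        for i in range(1,k):
            if st[i,4]>5: q=P[l==i]; print(lo,st[i].tolist(),np.round(np.median(q,0),3),np.round(q.min(0),3),np.round(q.max(0),3))
im=pickle.load(open("top0.pkl","rb"))
c=im["color"][160:250,280:440]; cv2.imwrite("pics/crop0.png",cv2.resize(c[:,:,::-1],(800,450),interpolation=cv2.INTER_CUBIC))
E
```

```text
top 8018 0.11940099537836557
((0.6646595001220703, -0.2615540623664856), (0.22164170444011688, 0.27917081117630005), 6.487274169921875) [[0.5389999747276306, -0.13500000536441803], [0.5699999928474426, -0.4129999876022339], [0.7910000085830688, -0.3880000114440918], [0.7590000033378601, -0.10999999940395355]]
0.135 [363, 111, 22, 23, 145] [ 0.713 -0.294  0.156] [ 0.703 -0.331  0.136] [ 0.752 -0.284  0.175]
0.135 [376, 176, 8, 9, 59] [ 0.583 -0.32   0.157] [ 0.574 -0.329  0.135] [ 0.593 -0.318  0.161]
0.06 [291, 116, 15, 82, 145] [ 0.644 -0.122  0.081] [ 0.543 -0.151  0.06 ] [ 0.76  -0.109  0.1  ]
0.06 [384, 188, 12, 34, 160] [ 0.528 -0.375  0.08 ] [ 0.484 -0.383  0.06 ] [ 0.572 -0.355  0.099]
0.06 [356, 190, 27, 36, 242] [ 0.514 -0.298  0.075] [ 0.472 -0.351  0.06 ] [ 0.567 -0.286  0.1  ]
0.06 [339, 193, 8, 8, 32] [ 0.549 -0.243  0.083] [ 0.537 -0.253  0.061] [ 0.557 -0.238  0.098]
0.06 [323, 195, 3, 7, 15] [ 0.542 -0.201  0.076] [ 0.534 -0.203  0.065] [ 0.551 -0.199  0.079]
0.06 [308, 196, 34, 23, 202] [ 0.502 -0.196  0.075] [ 0.489 -0.246  0.06 ] [ 0.547 -0.157  0.1  ]
0.06 [286, 2
[... 285 characters left out ...]
0254693031311), 6.701322078704834) [[0.5379999876022339, -0.1379999965429306], [0.5709999799728394, -0.4169999957084656], [0.7929999828338623, -0.39100000262260437], [0.7599999904632568, -0.1120000034570694]]
0.135 [326, 232, 27, 20, 342] [ 0.726 -0.342  0.156] [ 0.703 -0.351  0.135] [ 0.763 -0.31   0.175]
0.135 [272, 240, 9, 12, 101] [ 0.584 -0.329  0.153] [ 0.575 -0.334  0.135] [ 0.594 -0.318  0.163]
0.06 [249, 217, 10, 16, 82] [ 0.544 -0.161  0.078] [ 0.531 -0.165  0.061] [ 0.555 -0.133  0.098]
0.06 [212, 218, 18, 10, 102] [ 0.453 -0.113  0.066] [ 0.43  -0.129  0.06 ] [ 0.478 -0.1    0.07 ]
0.06 [215, 222, 155, 73, 2321] [ 0.544 -0.375  0.078] [ 0.438 -0.415  0.06 ] [ 0.794 -0.158  0.1  ]
```

View pics/crop0.png

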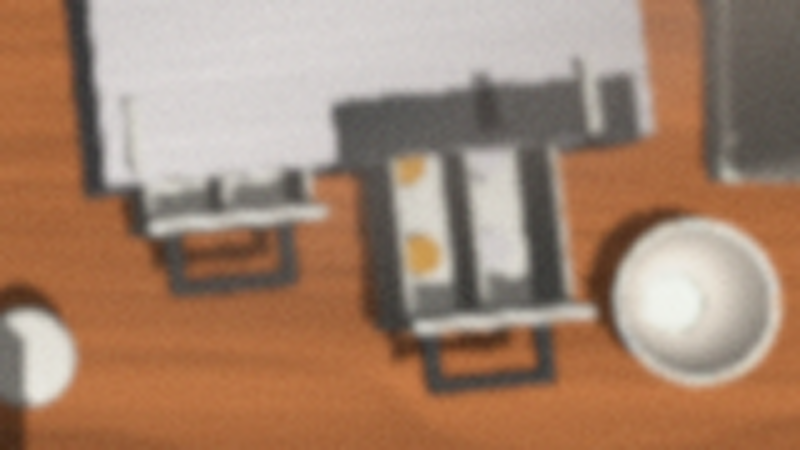

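```bash
python3 -m inch '[[0,0,0,0.1,0],[0,0,0,0.1,0],[0.035,-0.026,0,0,0],[0.035,-0.026,0,0,0],[0.035,-0.026,0.02,0,0],[0.035,-0.026,0.03,0,0],[0.035,-0.026,0.03,0,0],[0.03,-0.026,0.03,0,0],[0,0,0.03,0,0],[0,0,0,0,0]]'
cat > st.py <<'E'
from station import manip
import numpy as np
s=manip.observe(); c,n=np.cos(.114),np.sin(.114); d=s["position"][:2]-np.array([.665,-.263])
print(s["clock"],"tcp till",np.round([c*d[0]+n*d[1],-n*d[0]+c*d[1],s["position"][2]-.173],4),"F",np.round(s["ft_force"],1),"yaw",np.arctan2(s["orientation"][1][0],s["orientation"][0][0]).round(3),round(s["finger_gap"],4))
E
python3 st.py
```

```text
clock: 1.5
position: [0.3593, -0.3697, 0.2642]
orientation: [[0.993, 0.115, -0.004], [0.115, -0.993, 0.007], [-0.003, -0.007, -1.0]]
ft_force: [-0.7, 1.2, -0.1]
finger_gap: 0.0003
1.5 tcp till [-0.3159 -0.0712  0.0912] F [-0.7  1.2 -0.1] yaw 0.115 0.0003
```

```bash
python3 -m inch '[[0.01,-0.006,0.015,0,0],[0.01,-0.006,0.015,0,0],[0.01,0,0,0,0],[0.01,0,0,0,0],[0.01,0,0,0,0],[0.01,0,0,0,0],[0.005,0,0,0,0],[0.005,0,0,0,0],[0.01,0,0,0,0],[0.01,0,0,0,0]]'; python3 st.py; python3 - <<'E'
from station import manip
import cv2
for n in ["side","top"]:
    im=manip.get_image(n); cv2.imwrite(f"pics/{n}1.png",cv2.resize(im["color"][:,:,::-1],(800,600)))
E
```

```text
clock: 2.5
position: [0.4479, -0.3503, 0.238]
orientation: [[0.994, 0.112, -0.001], [0.112, -0.994, 0.0], [-0.001, -0.0, -1.0]]
ft_force: [-2.5, -0.5, 1.7]
finger_gap: -0.0
2.5 tcp till [-0.2256 -0.062   0.065 ] F [-2.5 -0.5  1.7] yaw 0.112 -0.0
```

View pics/side1.png

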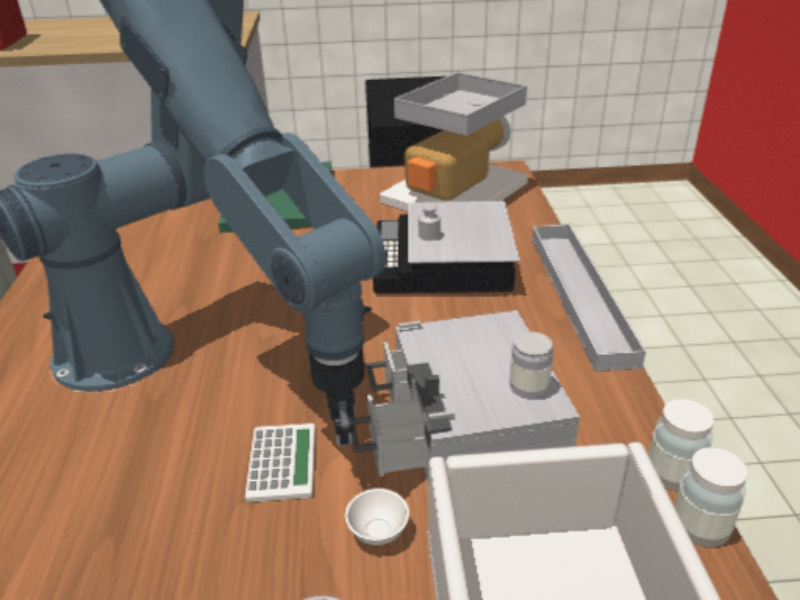

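```bash
python3 -m inch '[[0.004,-0.002,0.005,0,0],[0.008,0,0,0,0],[0.008,0,0,0,0],[0.008,0,0,0,0],[0.008,0,0,0,0],[0.008,0,0,0,0],[0.006,0,0,0,0],[0.004,0,0,0,0],[0.004,0,0,0,0]]'; python3 st.py
```

```text
clock: 3.5
position: [0.5054, -0.3415, 0.2329]
orientation: [[0.994, 0.113, -0.0], [0.113, -0.994, 0.0], [-0.0, -0.001, -1.0]]
ft_force: [-2.8, 1.6, -1.4]
finger_gap: -0.0002
3.5 tcp till [-0.1675 -0.0598  0.0599] F [-2.8  1.6 -1.4] yaw 0.113 -0.0002
```

```bash
python3 -m inch '[[0.003,0,0,0,0],[0.003,0,0,0,0],[0.002,0,0,0,0],[0,0,0,0,0]]'; python3 st.py;  python3 -m inch '[[0.002,0,0,0,0],[0,0,0,0,0]]'; python3 st.py
```

```text
clock: 3.9
position: [0.5133, -0.3409, 0.2332]
orientation: [[0.994, 0.113, 0.001], [0.113, -0.994, -0.0], [0.001, 0.001, -1.0]]
ft_force: [-1.8, 0.3, -0.3]
finger_gap: -0.0
3.9 tcp till [-0.1595 -0.0602  0.0602] F [-1.8  0.3 -0.3] yaw 0.113 -0.0
clock: 4.1
position: [0.5152, -0.3407, 0.2333]
orientation: [[0.994, 0.112, 0.001], [0.112, -0.994, -0.0], [0.001, 0.001, -1.0]]
ft_force: [-1.7, 0.4, -1.2]
finger_gap: 0.0003
4.1 tcp till [-0.1576 -0.0602  0.0603] F [-1.7  0.4 -1.2] yaw 0.113 0.0003
```

```bash
for i in 1 ; do python3 -m inch '[[0.002,0,0,0,0],[0,0,0,0,0]]' >/dev/null; python3 st.py; python3 -m inch '[[0.002,0,0,0,0],[0,0,0,0,0]]'>/dev/null; python3 st.py; python3 -m inch '[[0.001,0,0,0,0],[0,0,0,0,0]]'>/dev/null; python3 st.py; done
```

```text
4.3 tcp till [-0.1556 -0.0602  0.0602] F [-1.9  0.8 -1.1] yaw 0.113 -0.0001
4.5 tcp till [-0.1536 -0.0602  0.0602] F [-2.2 -0.   0.2] yaw 0.113 0.0002
4.7 tcp till [-0.1527 -0.0602  0.0602] F [-3.1  0.1  0.5] yaw 0.113 -0.0
```

```bash
python3 -m inch '[[0.001,0,0,0,0],[0,0,0,0,0]]' >/dev/null; python3 st.py; python3 -m inch '[[0.001,0,0,0,0],[0,0,0,0,0]]'>/dev/null; python3 st.py; python3 - <<'E'
from station import manip
import cv2
for n in ["side"]:
    im=manip.get_image(n); cv2.imwrite(f"pics/{n}2.png",cv2.resize(im["color"][200:320,180:340,::-1],(800,600),interpolation=cv2.INTER_CUBIC))
E
```

```text
4.9 tcp till [-0.1523 -0.0602  0.0601] F [-6.2 -0.2  2.9] yaw 0.113 -0.0004
5.1 tcp till [-0.1519 -0.0603  0.0601] F [-9.7 -1.4  5.3] yaw 0.113 -0.0001
```

View pics/side2.png

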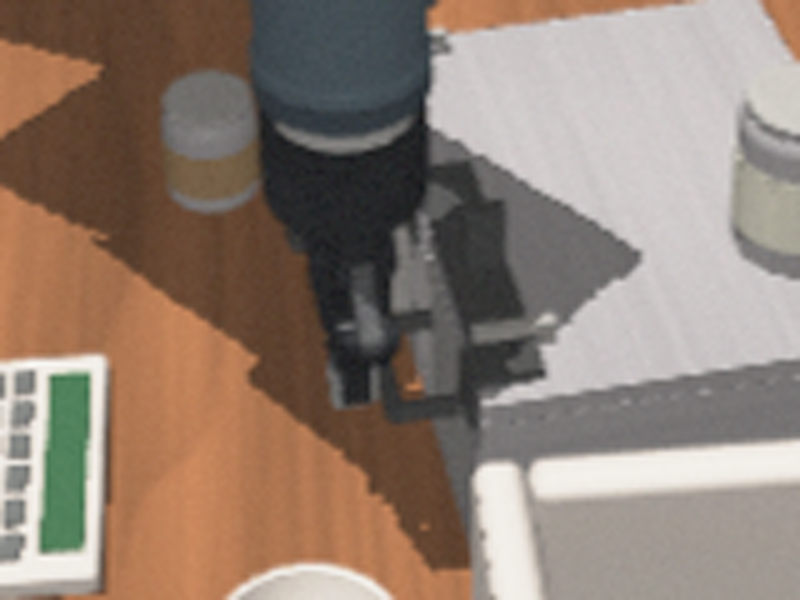

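```bash
python3 -m inch '[[-0.02,0,0,0,0],[-0.02,0,0,0,0],[-0.02,0,0,0,0],[0,-0.03,0,0,0],[0,-0.035,0,0,0],[0,-0.035,0,0,0],[0,-0.03,0,0,0],[0,-0.002,0,0,0],[0.01,0,0,0,0],[0.01,0,0,0,0],[0.01,0,0,0,0],[0.008,0,0,0,0],[0.008,0,0,0,0],[0.004,0,0,0,0],[0.004,0,0,0,0]]'; python3 st.py
```

```text
clock: 6.65
position: [0.5014, -0.2096, 0.2328]
orientation: [[0.994, 0.112, -0.001], [0.112, -0.994, -0.0], [-0.001, 0.0, -1.0]]
ft_force: [-3.3, -2.8, 0.3]
finger_gap: 0.0001
6.65 tcp till [-0.1565  0.0717  0.0598] F [-3.3 -2.8  0.3] yaw 0.113 0.0001
```

```bash
python3 -m inch '[[0.002,0,0,0,0],[0,0,0,0,0]]' >/dev/null; python3 st.py; python3 -m inch '[[0.001,0,0,0,0],[0,0,0,0,0]]' >/dev/null; python3 st.py; python3 -m inch '[[0.001,0,0,0,0],[0,0,0,0,0]]' >/dev/null; python3 st.py; python3 -m inch '[[0.001,0,0,0,0],[0,0,0,0,0]]' >/dev/null; python3 st.py; python3 -m inch '[[0.001,0,0,0,0],[0,0,0,0,0]]'>/dev/null; python3 st.py
```

```text
6.85 tcp till [-0.1545  0.0721  0.0599] F [-0.   0.4 -0.1] yaw 0.113 0.0
7.05 tcp till [-0.1539  0.0721  0.0599] F [-1.4 -0.  -0.2] yaw 0.113 0.0001
7.25 tcp till [-0.1528  0.0721  0.0599] F [-2.1 -0.9 -0.6] yaw 0.113 -0.0
7.45 tcp till [-0.1522  0.0721  0.0598] F [-5.7 -0.8  2.7] yaw 0.113 0.0001
7.65 tcp till [-0.1518  0.072   0.0598] F [-9.6 -1.   4.1] yaw 0.113 -0.0003
```

```bash
python3 -m inch '[[-0.02,0,0,0,0],[-0.025,0,0,0,0],[-0.015,0,-0.02,0,0],[0,0,-0.03,0,0],[0,0.03,-0.03,0,0],[0,0.04,-0.03,0,0],[0,0.04,-0.03,0,0],[0,0.035,0,0,0],[0,0.03,0,0,0],[0,0,0,0,0]]'; python3 st.py; python3 - <<'E'
from station import manip
from h import *
for n in ["side","top"]:
    im=manip.get_image(n); cv2.imwrite(f"pics/{n}3.png",cv2.resize(im["color"][:,:,::-1],(800,600)))
    P=cloud(im)
    for q in ["drawer_left_handle","drawer_right_handle","lock_tab"]:
        for d in manip.pinpoint(q,n)[:1]:
            u,v=int(d["position"][0]*512),int(d["position"][1]*384); p=P[v,u]
            e=p[:2]-[.665,-.263]; c,s=np.cos(.114),np.sin(.114)
            print(n,q,round(d["p"],2),u,v,np.round([c*e[0]+s*e[1],-s*e[0]+c*e[1],p[2]],3))
E
```

```text
clock: 8.65
position: [0.4672, -0.3927, 0.3736]
orientation: [[0.994, 0.11, 0.002], [0.11, -0.994, -0.003], [0.002, 0.003, -1.0]]
ft_force: [-0.0, -0.4, -0.2]
finger_gap: -0.0
8.65 tcp till [-0.2113 -0.1064  0.2006] F [-0.  -0.4 -0.2] yaw 0.11 -0.0
side drawer_left_handle 0.77 246 240 [-0.139  0.065  0.079]
side drawer_right_handle 0.58 258 273 [-0.118  0.018  0.002]
side lock_tab 0.6 276 245 [-0.088 -0.057  0.153]
top drawer_left_handle 0.8 327 207 [-0.139  0.071  0.077]
top drawer_right_handle 0.67 374 204 [-0.142 -0.077  0.   ]
top lock_tab 0.71 384 182 [-0.091 -0.069  0.128]
```

View pics/side3.png

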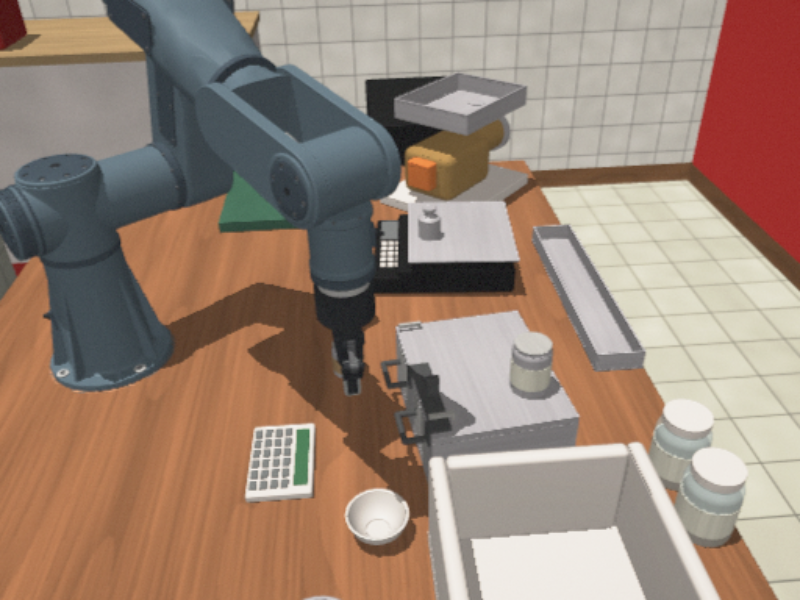

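View pics/top3.png

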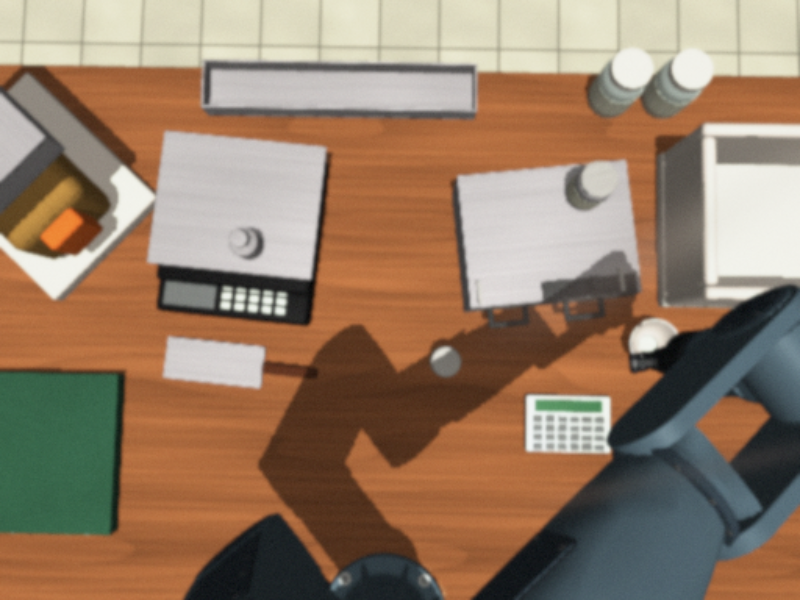

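```bash
python3 -m inch '[[0.03,0,0,0,0],[0.03,0,0,0,0],[0.03,0,0,0,0],[0.031,0,0,0,0],[0,0,0.02,0,0],[0,0,0.02,0,0],[0,0,0.01,0,0],[0,0,0.008,0,0],[0,0,0,0,0]]'; python3 st.py; python3 - <<'E'
from station import manip
from h import *
im=manip.get_image("side"); cv2.imwrite(f"pics/side4.png",cv2.resize(im["color"][200:320,180:340,::-1],(800,600),interpolation=cv2.INTER_CUBIC))
E
```

```text
clock: 9.95
position: [0.5871, -0.3754, 0.314]
orientation: [[0.994, 0.113, -0.001], [0.113, -0.994, 0.001], [-0.001, -0.001, -1.0]]
ft_force: [0.3, 0.0, -0.2]
finger_gap: -0.0002
9.95 tcp till [-0.0902 -0.1028  0.141 ] F [ 0.3  0.  -0.2] yaw 0.113 -0.0002
```

View pics/side4.png

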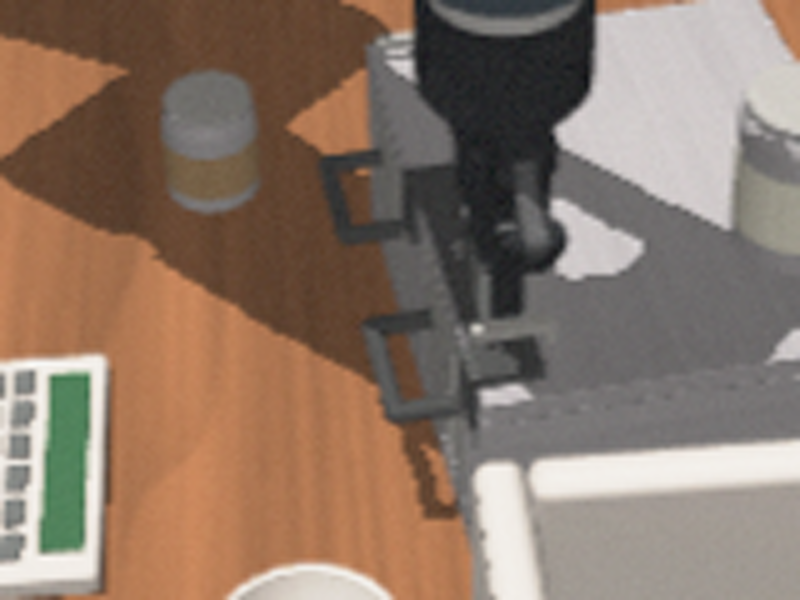

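```bash
python3 -m inch '[[0,-0.01,0.003,0,0],[0,-0.01,0,0,0],[0,-0.008,0,0,0],[0,-0.008,0,0,0],[0,-0.008,0,0,0],[0,-0.008,0,0,0],[0,-0.008,0,0,0],[0,-0.008,0,0,0],[0,-0.008,0,0,0],[0,-0.006,0,0,0],[0,0,0,0,0]]'; python3 st.py;python3 -m inch '[[0,-0.002,0,0,0],[0,-0.002,0,0,0],[0,0,0,0,0]]' >/dev/null; python3 st.py;
```

```text
clock: 11.1
position: [0.5782, -0.293, 0.3118]
orientation: [[0.994, 0.113, -0.0], [0.113, -0.994, 0.001], [-0.0, -0.001, -1.0]]
ft_force: [0.5, 0.0, 0.7]
finger_gap: 0.0002
11.1 tcp till [-0.0897 -0.02    0.1388] F [0.5 0.  0.7] yaw 0.114 0.0002
11.4 tcp till [-0.0898 -0.017   0.1387] F [ 0.3 -0.6  0.2] yaw 0.113 -0.0001
```

```bash
python3 -m inch '[[0,-0.002,0,0,0],[0,-0.002,0,0,0],[0,0,0,0,0]]' >/dev/null; python3 st.py;python3 -m inch '[[0,-0.002,0,0,0],[0,-0.002,0,0,0]]' >/dev/null; python3 st.py; python3 - <<'E'
from station import manip
from h import *
im=manip.get_image("side"); cv2.imwrite(f"pics/side5.png",cv2.resize(im["color"][200:320,180:340,::-1],(800,600),interpolation=cv2.INTER_CUBIC))
E
```

```text
11.7 tcp till [-0.0898 -0.0129  0.1388] F [ 0.1 -0.2 -1.7] yaw 0.113 0.0003
11.9 tcp till [-0.0899 -0.0094  0.1389] F [ 2.  -9.7 -5.8] yaw 0.113 0.0002
```

View pics/side5.png

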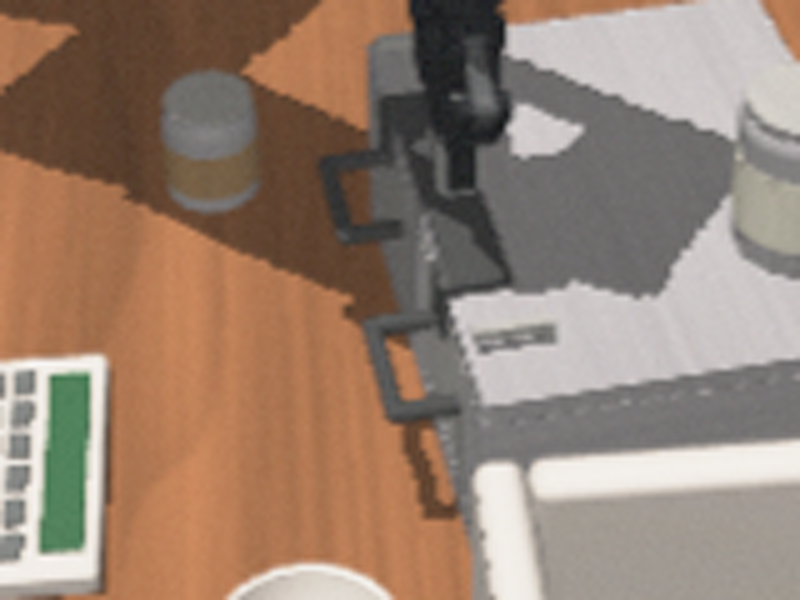

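```bash
python3 -m inch '[[0,-0.001,0,0,0],[0,0,0,0,0],[0,0,0,0,0]]' >/dev/null; python3 st.py;python3 -m inch '[[0,-0.001,0,0,0],[0,0,0,0,0]]' >/dev/null; python3 st.py
```

```text
12.25 tcp till [-0.09   -0.0092  0.1389] F [ 1.6 -7.7 -4.1] yaw 0.112 -0.0002
12.45 tcp till [-0.0901 -0.0089  0.1389] F [  2.  -10.9  -5.6] yaw 0.112 0.0002
```

Solid stop. I'll back off, rise, and check.

```bash
python3 -m inch '[[0,0.01,0,0,0],[0,0.02,0,0,0],[0,0,-0.03,0,0],[0,0,-0.05,0,0],[-0.04,0,-0.04,0,0],[-0.05,0,0,0,0],[-0.05,0.04,0,0,0],[-0.05,0.05,0,0,0],[-0.05,0.05,0,0,0],[-0.05,0.05,0,0,0],[0,0,0,0,0],[0,0,0,0,0]]'; python3 st.py; python3 - <<'E'
from station import manip
from h import *
A=pickle.load
for n in ["side","top"]:
    im=manip.get_image(n); P=cloud(im); cv2.imwrite(f"pics/{n}6.png",cv2.resize(im["color"][:,:,::-1],(800,600)))
    c,s=np.cos(.114),np.sin(.114)
    E=P[...,:2]-[.665,-.263]; X=c*E[...,0]+s*E[...,1]; Y=-s*E[...,0]+c*E[...,1]; Z=P[...,2]
    m=(im["depth"]>0)&(Z>.14)&(Z<.17)&(X>-.12)&(X<-.06)&(abs(Y)<.13)
    print(n,"tab y",m.sum(),np.round([np.median(X[m]),np.median(Y[m]),Y[m].min(),Y[m].max()],4))
    for y0 in (.0725,-.0575):
        m=(im["depth"]>0)&(Z>.066)&(Z<.08)&(X<-.125)&(X>-.26)&(abs(Y-y0)<.025)
        print("handle x",y0,m.sum(),np.round(np.median(X[m]),4))
    old=A(open(n+"0.pkl","rb"))
    for q in ["check_weight","tall_tin","short_tin","calculator","cleaver","token_bowl"]:
        r=manip.find_in(q,n)
        if r: u,v=int(r[0]["position"][0]*512),int(r[0]["position"][1]*384); print(q,u,v,np.abs(old["color"][v-12:v+13,u-12:u+13].astype(int)-im["color"][v-12:v+13,u-12:u+13]).mean().round(1))
E
```

```text
clock: 13.65
position: [0.3655, -0.4732, 0.4273]
orientation: [[0.994, 0.11, 0.0], [0.11, -0.994, 0.001], [0.0, -0.001, -1.0]]
ft_force: [-0.3, 0.3, -0.4]
finger_gap: -0.0001
13.65 tcp till [-0.3215 -0.1748  0.2543] F [-0.3  0.3 -0.4] yaw 0.11 -0.0001
side tab y 81 [-0.0885  0.0049  0.0012  0.0138]
handle x 0.0725 42 -0.1379
handle x -0.0575 62 -0.1378
check_weight 275 142 6.2
tall_tin 338 233 5.6
short_tin 219 226 16.9
calculator 180 294 57.5
cleaver 215 169 6.1
token_bowl 237 328 61.7
top tab y 50 [-0.0867  0.0122  0.0051  0.0157]
handle x 0.0725 72 -0.1364
handle x -0.0575 74 -0.1368
check_weight 156 152 2.1
tall_tin 378 115 2.0
short_tin 280 232 43.8
calculator 362 270 60.1
cleaver 371 200 79.5
token_bowl 414 223 77.8
```

View pics/side6.png

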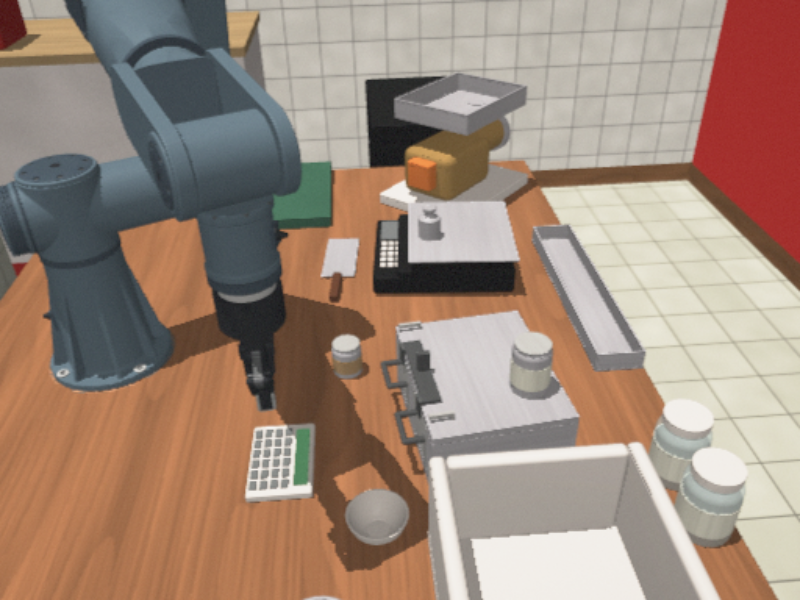

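View pics/top6.png

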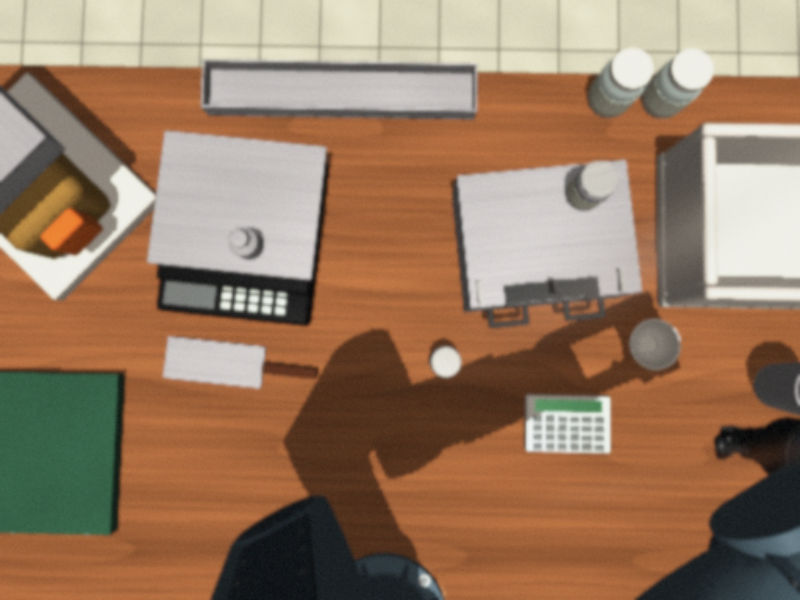

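```bash
python3 -c "
from station import manip
print(manip.close_job())"
```

```text
the job is handed in; nothing more can be done
None
```

With the fingers closed, I pushed the right drawer and then the left one home by their handles. I then slid the locking bar's tab to the till's left, and the job is handed in.

- **Drawers:** each was pushed at about 0.1 m/s or slower and stopped solidly, with the force rising to about 10 N. In the last pictures both handles sit 136–138 mm in front of the till's centre (nominal 140 mm), so both drawers measure as home.
- **Locking bar:** it also came to a solid stop at about 11 N. Both cameras show the tab moved about 62 mm. I could not read the bar's joint value directly. The "at least 58 mm" figure rests on that travel plus the solid stop.
- **Other objects:** by eye, everything else looks unmoved between the first and last pictures. My automatic pixel comparison showed differences at the bowl, calculator and short tin. I put these down to the arm's moving shadow. It also misplaced the cleaver in the top view, so its value there means nothing.
- **At hand-in:** the arm was clear of everything, with the wrist force near zero. The clock stood at about 14–15 s of the 61 s allowed.

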